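# Lay the casting flask down along the stop

## Robot

A 6-joint arm with a two-finger parallel gripper is mounted at the origin on the work surface. World frame = base frame: x ahead of the robot, y to its left, z up, the work surface at z = 0. Lengths are in m, angles in rad, forces in N, time in s.
With the tool pointing down it reaches from about 0.425 to 0.95 m from the base axis. Payload 3.5 kg.
Tool frame: the origin (TCP) lies midway between the tips of the shut fingers; the grasp point (between the pads) lies 19 mm behind it; z points along the fingers, y is the line along which they close (so a half turn about z gives the same grasp; the last joint's range is limited). The gripper opens to 85 mm and grips with 20 to 120 N. Pads are 22 mm wide; open, the fingers measure 114 mm over their backs; the gripper's body (76 mm by 85 mm) begins 54 mm behind the grasp point. The pads swing forward as they close: fully open they stand 13 mm farther back than shut.
Start: joints at [-1.34, 0.286, 1.577, -0, 1.279, -0.15], TCP at [0.251, -0.627, 0.231] pointing down, gripper open.
Joint ranges: [-2.77, 2.77], [-0.9, 2.22], [0.21, 2.48], [-1.53, 4.67], [0.24, 2.81], [-2.84, 2.84]. Speed limits (rad/s): [2.79, 2.79, 3.14, 3.14, 3.14, 3.14].

## Interface

Orientations are given as a unit quaternion [x, y, z, w].
In Python, from plant import ctrl, cams, order gives the robot as it stands.
- The arm moves only by the tool move_arm, never from a script. Its argument "plan" is one flat list of numbers, 7 for each row, row after row: the shift along the world's x, y, z in mm, then the turn, a rotation vector about the world's x, y, z in degrees, then the finger opening in mm, from 0 to 85.4. A call has 1 to 12 rows; each row shifts and turns the commanded pose from where the row before left it; what a row does not reach is not made up. A row lasts 1/10 s, in which the tool goes at most 50 mm and 8.59 degrees, less where a joint would pass 70% of its speed; a pose out of reach is approached as far as the arm can. A call is refused whole if a number of a shift passes 50 or a number of a turn 8.59, either way. A call with a gripper value outside its range is refused whole. The fingers move at their own pace and stop on an object; "newtons" is the grip in N (left out, the last holds). Time passes only in rows, so rows that do not move let the fingers close. It gives the time, the measured TCP pose, the force, the opening and the grip force at its end, in the units of the state.
- ctrl.get_state(): the state, without advancing time (a new reading comes with each control period).
- cams.read_camera(name): name is "scene" or "top"; returns a dict with "color" (480x640x3 uint8, red, green, blue), "fov_y" (degrees; the focal length in pixels is half the picture's height over the tangent of half this angle, whatever the lens; pixels are square), "cx", "cy" (the principal point, pixels), "k1" (the pictures are not rectified: a ray, as slopes to the right and down, at radius r is drawn at 1 + k1 r^2 times it, then the intrinsics apply), "origin" and "orientation" of the camera in the world. Camera axes: x right, y up, looking along -z (the intrinsics and any distortion apply to the point x, -y, -z); pixel columns grow to the right and rows downward; lengths in m; the calibration is good to about 2 mm. A picture is of the moment at which its call begins. There is no depth.
- order.sign_off(): hands the job in; it is judged then, once.
The state is a dict: "time": time; "qpos": joint angles; "dq": joint speeds; "joint_efforts": joint torques, N m; "eef_pos": TCP position; "tcp_rot": TCP orientation; "contact_force": force on the tool from outside, world axes, zero at the start; "wrist_torque": the same for the moment, N m; "opening": opening from 0.0 (shut) to 1.0 (fully open); "finger_force": force on a finger pad.
Only numpy, scipy, OpenCV 4.12 (cv2) and the standard library are available. Lean on these libraries where they do the work, as an engineer would, in place of code of your own. Each camera call takes 0.05 s, during which the arm holds its last target. There are 200 camera calls.

## Task

Lay the tall steel casting flask down on its side along the wooden stop rail, so it cannot roll away while its bore is brushed out: with the fingertips in its open mouth tip it over towards the middle of the rail and ease it down gently all the way, then push it until its side rests against the near face of the rail along its whole length. Do not squeeze it, lift it or let it drop, and leave everything else on the bench where it is.

Things in the scene. Friction and masses are not known exactly. Their poses are not given: they have to be found in the camera images.
- flask: the tall casting flask: a plain stainless steel tube open at both ends, 89 mm outside diameter, 83 mm bore, 3 mm wall, 152 mm tall, about 0.65 kg. It stands upright near one end of the stop, on its near side, 60 to 95 mm clear of it. Origin: centre of the end it stands on; z runs along the tube to the upper mouth. It is round, so its turn about z does not matter
- flask_center (a point): middle of the flask's axis, 76 mm from either end; about 45 mm above the bench once the flask lies on its side. Lying there, the flask is rolled or slid sideways by a steady push of 5 to 12 N at that height; a quick shove may make it rebound from the rail
- flask_mouth (a point): centre of the flask's upper mouth, 152 mm from the origin along its z. Pulled sideways here the flask tips about its foot edge without sliding; it balances at about 30 degrees of tilt and beyond that falls by itself unless held back
- stop: the stop: a straight hardwood rail, fixed to the bench, 400 mm long (its y), 24 mm thick (its x) and 40 mm high. Origin: centre of its underside. Its near face, the one towards the robot and the flask, is at x = -12 mm; the rail runs roughly from left to right in front of the robot
- tin: round tin of polishing paste with a red lid, 71 mm diameter, 30 mm high, loose, standing near the other end of the stop on the same side as the flask. Origin: centre of its underside. Leave it alone
- jar: glass jar with a black cap, 54 mm diameter, 85 mm high, loose, behind the stop. Origin: centre of its underside. Leave it alone
- hammer: hammer with a yellow handle, lying along its x, 245 mm long, 26 mm high, head 92 mm across at +x. Origin: on the bench under its middle. Leave it alone
- pliers: round-nose pliers with blue handles, lying along their x, 160 mm long, 65 mm across, 14 mm high, jaws at +x. Origin: on the bench near the joint. Leave them alone
- brush: round bore brush with wooden handle and black bristle head (40 mm diameter, 70 mm long, at +x), lying along its x, 225 mm long. Origin: on the bench under its middle. Leave it alone
- base: black rubber sprue base, a disc of 84 mm diameter with a cone, 30 mm high. Origin: centre of its underside. Leave it alone
- short_flask: short steel casting flask, 64 mm diameter, 64 mm tall, standing to one side. Origin: centre of its underside. Leave it alone
Mind the look-alikes: they are no part of the job. What is shaped like the flask but green is not meant.

How it is judged:
By the outcome, as a careful person would: the job done as asked, in the order asked, and still so for the second after the job is handed in, with the robot touching nothing.
It also fails if it takes over 72 s, if anything falls off the work surface, if the arm or the gripper's body presses on something with over 40 N, if the wrist force passes 120 N, or if a joint passes its speed limit or range.

## Working session

There is one attempt and no reset: what is moved stays moved. The work goes in short steps, Python scripts to look and compute and a tool call to move; the robot and the scene stay as the last step left them, time stands still between calls to the robot, and variables do not carry over. Pictures are saved under pics/ and viewed, at most 10 in all, crops included, and the job is handed in when it is done.

Besides the shell and the picture viewer there is one more tool, called after ">>>" by a JSON object that holds its "op" and its "data", one argument or row to a line. move_arm: Moves the arm, as the interface text tells. Its arguments: {"type":"object","properties":{"plan":{"type":"array","items":{"type":"number"}},"newtons":{"type":"number"}},"required":["plan"]}

```bash
mkdir -p pics
cat > h.py <<'E'
import numpy as np, cv2
from scipy.spatial.transform import Rotation as R
from plant import ctrl, cams, order
def shot(n,save=None):
    c=cams.read_camera(n)
    if save: cv2.imwrite('pics/'+save,c['color'][:,:,::-1])
    return c
def par(c):
    f=c['color'].shape[0]/2/np.tan(np.radians(c['fov_y'])/2)
    return f,R.from_quat(c['orientation']).as_matrix(),np.array(c['origin'])
def ray(c,u,v,z):
    f,M,o=par(c); d=np.array([(u-c['cx'])/f,(v-c['cy'])/f]); s=d.copy()
    for _ in range(20): s=d/(1+c['k1']*(s@s))
    w=M@np.array([s[0],-s[1],-1]); return o+w*(z-o[2])/w[2]
def proj(c,p):
    f,M,o=par(c); q=M.T@(np.array(p)-o); s=np.array([q[0],-q[1]])/-q[2]
    s=s*(1+c['k1']*(s@s)); return s*f+[c['cx'],c['cy']]
E
python3 - <<'E'
from h import *
for n in('scene','top'):
    c=shot(n,n+'0.png'); print(n,c['fov_y'],c['cx'],c['cy'],c['k1'],c['origin'],c['orientation'])
print(ctrl.get_state())
E
```

```text
scene 45.250789126987875 308.0729889109386 233.7457488620738 0.008037361860052468 [1.28922038 0.69978876 1.26894854] [0.14528085 0.32140794 0.85777488 0.37391532]
top 57.828621164674345 326.02898512452737 246.71460801340524 0.02499732872410582 [0.38529992 0.02096786 1.37292308] [-0.04524737  0.05283828  0.71086938 -0.69987536]
{'time': 0.1, 'qpos': array([-1.33993863e+00,  2.87102330e-01,  1.57803657e+00,  7.92098674e-07,
        1.27864099e+00, -1.50009573e-01]), 'dq': array([ 0.00078538,  0.00036585, -0.00195822, -0.00078149, -0.00035963,
       -0.00015471]), 'joint_efforts': array([ 7.18508636e-04, -4.07294226e+01, -2.93698418e+01, -1.41712458e-04,
        3.39477883e-03,  8.41062729e-06]), 'eef_pos': array([ 0.2507963 , -0.62602603,  0.23006545]), 'tcp_rot': array([ 9.81921682e-01,  1.89284483e-01, -4.38177526e-05, -1.09274342e-03]), 'contact_force': array([-0.41900085,  0.67044338, -0.46039296]), 'wrist_torque': array([-0.03601275, -0.03201178, -0.03926988]), 'finger_force': 0.0, 'opening': 1.0027763188239893}
```

View pics/scene0.png

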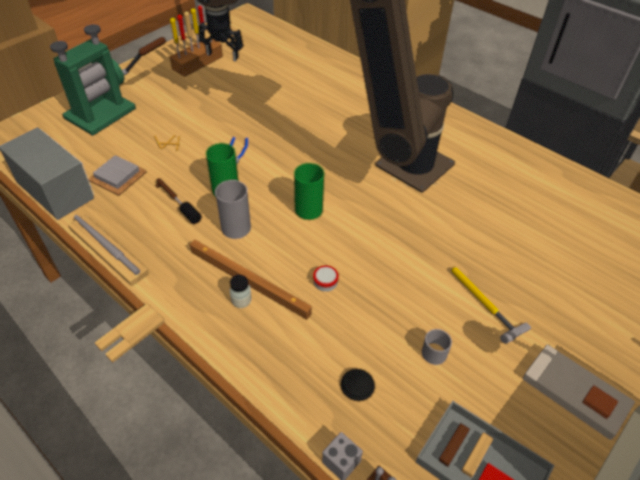

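View pics/top0.png

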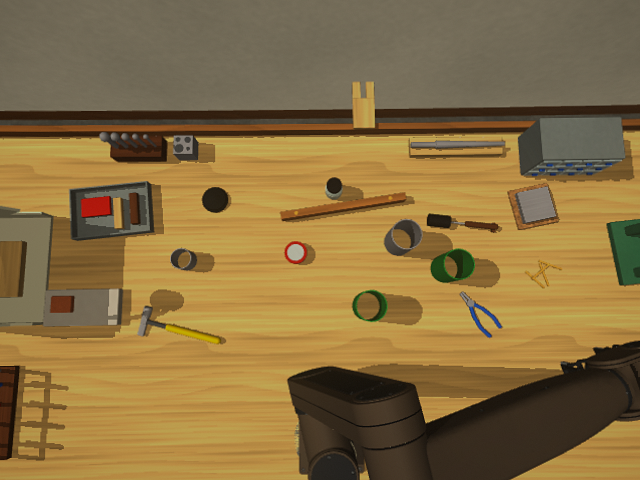

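Candidates for the flask, by top pixel: grey tall tube (404,237), which is (233,208) in scene; green tubes (452,265) and (370,305), which are ruled out by colour; and the short grey tube (183,260), ruled out by size. I choose the grey tall tube, near the right-hand end of the rail, which runs (282,215) to (407,198). Next I check it in a crop and measure.

Run:
```python
from h import *
c=shot('top'); im=c['color']; hsv=cv2.cvtColor(im,cv2.COLOR_RGB2HSV)
s=shot('scene'); 
a=cv2.resize(im[170:310,270:480,::-1],None,fx=2.5,fy=2.5,interpolation=cv2.INTER_CUBIC)
b=cv2.resize(s['color'][140:320,170:350,::-1],(450,350))[:, :270]
cv2.imwrite('pics/crop1.png',np.hstack([a,b]))
# rail
H,S,V=[hsv[...,i].astype(int) for i in range(3)]
print('rail px',hsv[212,300],hsv[206,350],'wood',hsv[240,340],'flask rim',hsv[224,404],hsv[240,388])
m=((S<60)&(V>50)).astype(np.uint8); m[:, :375]=0; m[:,430:]=0; m[:215]=0; m[265:]=0
ct=max(cv2.findContours(m,cv2.RETR_EXTERNAL,2)[0],key=cv2.contourArea); print('flask bbox',cv2.boundingRect(ct))
hh=s['color']; hs=cv2.cvtColor(hh,cv2.COLOR_RGB2HSV); m2=((hs[...,1]<60)&(hs[...,2]>40)).astype(np.uint8); m2[:, :205]=0; m2[:,260:]=0; m2[:175]=0; m2[245:]=0
ct=max(cv2.findContours(m2,cv2.RETR_EXTERNAL,2)[0],key=cv2.contourArea); print('scene bbox',cv2.boundingRect(ct))
for n,cc,pts,z in[('rail',c,[(282,214),(283,221),(407,194),(407,200)],.04),('tin',c,[(296,252)],.03),('jar',c,[(334,185)],.085),('brush',c,[(428,220)],.02),('green',c,[(370,305),(459,263)],.15)]:
  for p in pts: print(n,p,ray(cc,*p,z).round(3))
```

```text
rail px [ 14 191 144] [ 14 196 168] wood [ 22 147 194] flask rim [16 64 60] [17 51 80]
flask bbox (385, 219, 37, 36)
scene bbox (215, 180, 35, 58)
rail (282, 214) [0.677 0.141 0.04 ]
rail (283, 221) [0.654 0.138 0.04 ]
rail (407, 194) [ 0.735 -0.253  0.04 ]
rail (407, 200) [ 0.716 -0.252  0.04 ]
tin (296, 252) [0.558 0.099 0.03 ]
jar (334, 185) [ 0.755 -0.022  0.085]
brush (428, 220) [ 0.655 -0.32   0.02 ]
green (370, 305) [ 0.39  -0.114  0.15 ]
green (459, 263) [ 0.504 -0.369  0.15 ]
```

View pics/crop1.png

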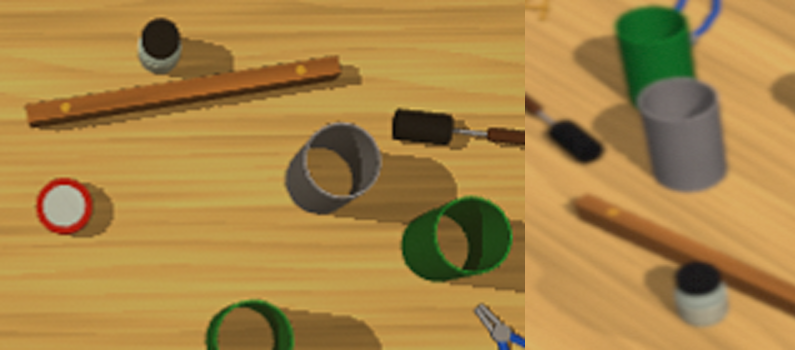

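The crop confirms the choice: a plain grey open tube, mouth centred about (407,234) in the top image. The rail's right end is just beyond it, with the brush to its right. Next: rail fit, flask position and the orientation of the wrist joints through the tilt.

Run:
```python
from h import *
c=shot('top'); s=shot('scene')
hsv=cv2.cvtColor(c['color'],cv2.COLOR_RGB2HSV)
m=((hsv[...,0]<19)&(hsv[...,1]>165)&(hsv[...,2]>110)).astype(np.uint8); m[:185]=0;m[228:]=0;m[:,:275]=0;m[:,415:]=0
ct=max(cv2.findContours(m,cv2.RETR_EXTERNAL,1)[0],key=cv2.contourArea)
P=np.array([ray(c,*p[0],.04)[:2] for p in ct])*1000
r=cv2.minAreaRect(P.astype(np.float32)); print('rail',r)
M=ray(c,406.8,234.2,.152); print('mouth top',M.round(4)); print('reproj scene mouth, base',proj(s,M).round(1),proj(s,[M[0],M[1],0]).round(1))
print('scene mouth ray',ray(s,232,192,.152).round(4))
for k in range(0,360,45):
  a=np.radians(k); print(k,[proj(q,[M[0]+.0445*np.cos(a),M[1]+.0445*np.sin(a),z]).round(0) for q in(c,s) for z in(0,.152)])
# wrist angles
d=np.array([-.146,.989,0]);up=np.array([0,0,1.])
for sgn in(1,-1):
 for phi in(0,30,60,75):
  f=np.radians(phi); zt=-np.sin(f)*d-np.cos(f)*up; yt=sgn*(np.cos(f)*d-np.sin(f)*up); xt=np.cross(yt,zt)
  W=np.array([.57,-.2+.15*np.sin(f),0])-.25*zt; q1=np.arctan2(W[1],W[0]); q23=1.9+.3*np.sin(f)
  B=R.from_euler('z',q1)*R.from_euler('y',q23)
  L=B.inv()*R.from_matrix(np.c_[xt,yt,zt])*R.from_euler('z',90,degrees=True)
  print(sgn,phi,np.degrees(q1).round(),L.as_euler('ZYZ',degrees=True).round())
```

```text
rail ((702.534912109375, -49.88600158691406), (25.36345100402832, 401.4504699707031), 8.455073356628418)
mouth top [ 0.5884 -0.2245  0.152 ]
reproj scene mouth, base [230.7 189.7] [235.4 226.5]
scene mouth ray [ 0.592  -0.2151  0.152 ]
0 [array([397., 228.]), array([406., 219.]), array([224., 235.]), array([219., 198.])]
45 [array([387., 233.]), array([395., 224.]), array([235., 238.]), array([230., 201.])]
90 [array([384., 242.]), array([391., 234.]), array([246., 234.]), array([242., 198.])]
135 [array([388., 252.]), array([396., 245.]), array([250., 226.]), array([247., 189.])]
180 [array([398., 256.]), array([407., 250.]), array([246., 218.]), array([243., 182.])]
225 [array([408., 252.]), array([418., 245.]), array([236., 216.]), array([231., 179.])]
270 [array([411., 242.]), array([422., 234.]), array([225., 219.]), array([220., 182.])]
315 [array([407., 232.]), array([417., 223.]), array([220., 227.]), array([214., 190.])]
1 0 -19.0 [-0. 71. 62.]
1 30 -0.0 [-34.  62.  98.]
1 60 15.0 [-61.  79. 123.]
1 75 19.0 [-72.  90. 127.]
-1 0 -19.0 [  -0.   71. -118.]
-1 30 -0.0 [-34.  62. -82.]
-1 60 15.0 [-61.  79. -57.]
-1 75 19.0 [-72.  90. -53.]
```

>>> {"op": "move_arm", "data": {
  "plan": [28,33.5,0,0,0,-1.1,37,28,33.5,0,0,0,-1.1,37,28,33.5,0,0,0,-1.1,37,28,33.5,0,0,0,-1.1,37,28,33.5,0,0,0,-1.1,37,28,33.5,0,0,0,-1.1,37,28,33.5,0,0,0,-1.1,37,28,33.5,0,0,0,-1.1,37,28,33.5,0,0,0,-1.1,37,28,33.5,0,0,0,-1.1,37,29,33.5,0,0,0,-1.1,37,29,33.5,0,0,0,-1.2,37]
}}

```text
time: 1.5
eef_pos: [0.5898, -0.2231, 0.2315]
tcp_rot: [0.997, 0.074, 0.0, 0.0]
contact_force: [0.0, -0.9, -0.6]
opening: 0.434
finger_force: 0.0
```

>>> {"op": "move_arm", "data": {
  "plan": [0,0,-10,0,0,0,37,0,0,-10,0,0,0,37,0,0,-10,0,0,0,37,0,0,0,0,0,0,37]
}}

```text
time: 1.9
eef_pos: [0.5869, -0.2251, 0.1984]
tcp_rot: [0.997, 0.073, -0.002, -0.001]
contact_force: [-0.2, 1.2, -0.3]
opening: 0.436
finger_force: 0.0
```

```bash
cat >> h.py <<'E'
def st():
    s=ctrl.get_state(); Rm=R.from_quat(s['tcp_rot']).as_matrix()
    print('t',round(s['time'],2),'pos',(s['eef_pos']*1000).round(1),'z',Rm[:,2].round(3),'y',Rm[:,1].round(3),'F',s['contact_force'].round(2),'T',s['wrist_torque'].round(2),'op',round(s['opening']*85.4,1),'q',np.degrees(s['qpos']).round(0)); return s
E
python3 - <<'E'
from h import *
st(); shot('top'); c=shot('top'); s=shot('scene')
a=cv2.resize(c['color'][180:290,340:470,::-1],(390,330),interpolation=2);b=cv2.resize(s['color'][110:250,160:310,::-1],(354,330),interpolation=2)
cv2.imwrite('pics/c2.png',np.hstack([a,b]))
E
```

```text
t 1.9 pos [ 586.9 -225.1  198.4] z [-0.004  0.002 -1.   ] y [ 0.146 -0.989 -0.003] F [-0.21  1.16 -0.25] T [ 0.02 -0.04  0.  ] op 37.2 q [-30.  12.  99.  -0.  69.  51.]
```

View pics/c2.png

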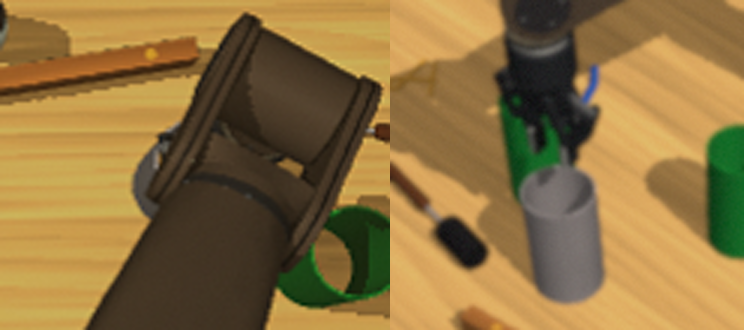

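The wrist hides the mouth in the top view. In the scene view the fingertips stand just above the mouth, scene pixel about (231,193). I go in slowly.

>>> {"op": "move_arm", "data": {
  "plan": [0,0,-10,0,0,0,37,0,0,-10,0,0,0,37,0,0,-10,0,0,0,37,0,0,-10,0,0,0,37,0,0,-8,0,0,0,37,0,0,0,0,0,0,37]
}}

```text
time: 2.65
eef_pos: [0.5879, -0.224, 0.1511]
tcp_rot: [0.997, 0.074, -0.002, -0.001]
contact_force: [0.5, 0.2, -0.6]
opening: 0.43
finger_force: 0.0
```

>>> {"op": "move_arm", "data": {
  "plan": [0,0,-10,0,0,0,37,0,0,-10,0,0,0,37,0,0,-10,0,0,0,37,0,0,0,0,0,0,37]
}}

```text
time: 3.05
eef_pos: [0.5876, -0.2239, 0.1208]
tcp_rot: [0.997, 0.074, -0.002, -0.001]
contact_force: [0.6, -0.6, -0.2]
opening: 0.435
finger_force: 0.0
```

Run:
```python
from h import *
st(); s=shot('scene')
cv2.imwrite('pics/c3.png',cv2.resize(s['color'][110:250,160:310,::-1],(600,560),interpolation=2))
```

```text
t 3.05 pos [ 587.6 -223.9  120.8] z [-0.004  0.002 -1.   ] y [ 0.148 -0.989 -0.003] F [ 0.63 -0.61 -0.18] T [0.04 0.03 0.04] op 37.2 q [-30.  17. 102.  -0.  61.  51.]
```

View pics/c3.png

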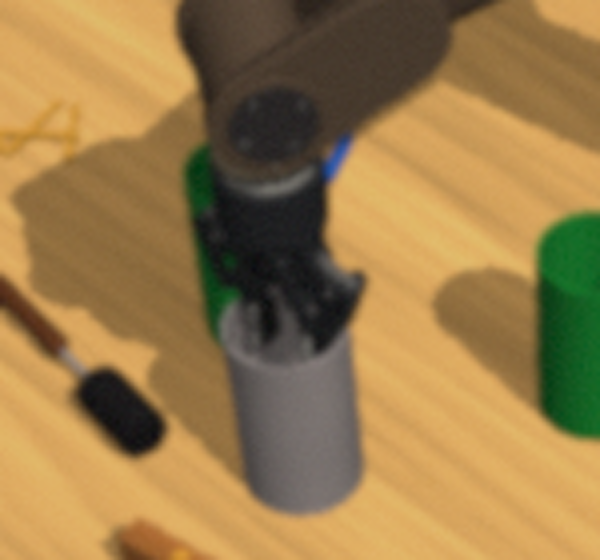

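Fingertips are about 30 mm inside the mouth, with no contact. Now work out the tilt rows about the foot edge.

```bash
cat > tl.py <<'E'
from h import *
# tilt plan: s along d, z up, relative to pivot
d=np.array([-.147,.989]); P=np.array([581.5,-179.5])
def tcp(th,phi,op,rigid):
    f,t=np.radians(phi),np.radians(th)
    if rigid: s,z=-44.5*np.cos(f)+120.8*np.sin(f),44.5*np.sin(f)+120.8*np.cos(f)
    else:
        w=(op+29)/2;a=31
        s=-86*np.cos(t)+152*np.sin(t)+w*np.cos(f)-a*np.sin(f)
        z=86*np.sin(t)+152*np.cos(t)-w*np.sin(f)-a*np.cos(f)
    return np.array([*(P+s*d),z])
def cur():
    s=st(); Rm=R.from_quat(s['tcp_rot']).as_matrix(); zt=Rm[:,2]
    phi=np.degrees(np.arctan2(-(zt[:2]@d),-zt[2])); p=s['eef_pos']*1000
    print('phi',phi.round(2),'s',((p[:2]-P)@d).round(1),'n',((p[:2]-P)@[.989,.147]).round(1),'z',p[2].round(1)); return s
E
python3 - <<'E'
from tl import *
cur(); q=tcp(0,0,42,1)
for ph in range(2,61,2):
    n=tcp(ph,ph,42,1); print(ph,(n-q).round(1),n.round(0)); q=n
E
```

```text
t 3.1 pos [ 588.2 -224.2  121.9] z [-0.002  0.001 -1.   ] y [ 0.148 -0.989 -0.002] F [-0.09  0.87 -0.17] T [-0.    0.01 -0.02] op 37.3 q [-30.  17. 102.   0.  61.  51.]
phi -0.09 s -45.2 n 0.0 z 121.9
2 [-0.6  4.2  1.5] [ 587. -219.  122.]
4 [-0.6  4.2  1.3] [ 587. -215.  124.]
6 [-0.6  4.3  1.2] [ 586. -211.  125.]
8 [-0.6  4.3  1. ] [ 586. -206.  126.]
10 [-0.6  4.4  0.9] [ 585. -202.  127.]
12 [-0.7  4.4  0.7] [ 584. -198.  127.]
14 [-0.7  4.4  0.6] [ 584. -193.  128.]
16 [-0.7  4.4  0.4] [ 583. -189.  128.]
18 [-0.7  4.4  0.3] [ 582. -184.  129.]
20 [-0.7  4.4  0.1] [ 582. -180.  129.]
22 [-0.7  4.4 -0.1] [ 581. -176.  129.]
24 [-0.7  4.4 -0.2] [ 580. -171.  128.]
26 [-0.7  4.4 -0.4] [ 580. -167.  128.]
28 [-0.7  4.4 -0.5] [ 579. -162.  128.]
30 [-0.7  4.4 -0.7] [ 578. -158.  127.]
32 [-0.6  4.4 -0.8] [ 578. -154.  126.]
34 [-0.6  4.3 -1. ] [ 577. -149.  125.]
36 [-0.6  4.3 -1.1] [ 576. -145.  124.]
38 [-0.6  4.3 -1.3] [ 576. -141.  123.]
40 [-0.6  4.2 -1.4] [ 575. -136.  121.]
42 [-0.6  4.2 -1.6] [ 574. -132.  120.]
44 [-0.6  4.1 -1.7] [ 574. -128.  118.]
46 [-0.6  4.  -1.9] [ 573. -124.  116.]
48 [-0.6  4.  -2. ] [ 573. -120.  114.]
50 [-0.6  3.9 -2.2] [ 572. -116.  112.]
52 [-0.6  3.8 -2.3] [ 572. -112.  109.]
54 [-0.6  3.7 -2.4] [ 571. -109.  107.]
56 [-0.5  3.7 -2.6] [ 570. -105.  104.]
58 [-0.5  3.6 -2.7] [ 570. -102.  102.]
60 [-0.5  3.5 -2.8] [569. -98.  99.]
```

First 12°, then check the forces.

>>> {"op": "move_arm", "data": {
  "plan": [-0.6,4.2,1.4,-1.98,-0.29,0,42,-0.6,4.2,1.3,-1.98,-0.29,0,42,-0.6,4.3,1.2,-1.98,-0.29,0,42,-0.6,4.3,1.0,-1.98,-0.29,0,42,-0.6,4.4,0.9,-1.98,-0.29,0,42,-0.7,4.4,0.7,-1.98,-0.29,0,42,0,0,0,0,0,0,42]
}}

```text
time: 3.8
eef_pos: [0.5854, -0.1982, 0.1304]
tcp_rot: [0.992, 0.075, 0.008, 0.105]
contact_force: [-0.8, -2.0, -0.6]
opening: 0.488
finger_force: 0.7
```

Run:
```python
from tl import *
cur(); print(tcp(0,12,42,1)); s=shot('scene')
cv2.imwrite('pics/c4.png',cv2.resize(s['color'][110:250,160:310,::-1],(600,560),interpolation=2))
```

```text
t 3.8 pos [ 585.4 -198.2  130.4] z [ 0.031 -0.207 -0.978] y [ 0.146 -0.967  0.209] F [-0.81 -1.97 -0.59] T [-0.12 -0.06  0.01] op 41.7 q [-24.  13. 106. -12.  55.  64.]
phi 12.05 s -19.0 n 1.1 z 130.4
[ 584.20653989 -197.70930579  127.41230041]
```

View pics/c4.png

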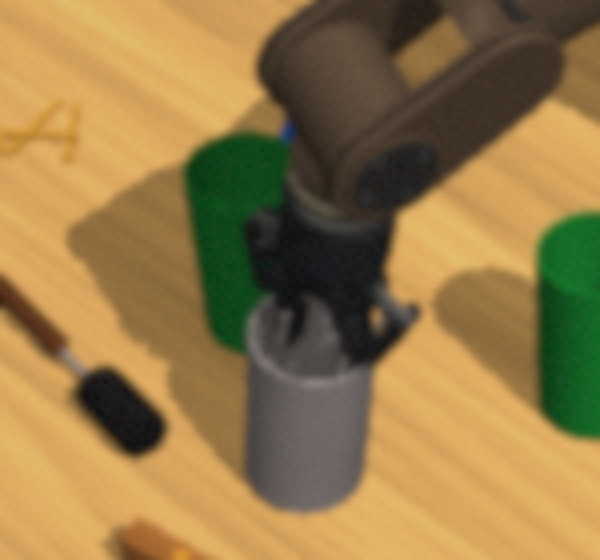

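The flask is tilted about 8–10° and its foot holds, with a pushing force of about 2 N, as expected. Continue through balance.

>>> {"op": "move_arm", "data": {
  "plan": [-0.7,4.4,0.4,-1.98,-0.29,0,42,-0.7,4.4,0.2,-1.98,-0.29,0,42,-0.7,4.4,0.1,-1.98,-0.29,0,42,-0.7,4.4,0.0,-1.98,-0.29,0,42,-0.7,4.4,-0.2,-1.98,-0.29,0,42,-0.7,4.4,-0.3,-1.98,-0.29,0,42,-0.7,4.4,-0.5,-1.98,-0.29,0,42,0,0,0,0,0,0,42]
}}

```text
time: 4.65
eef_pos: [0.5801, -0.1674, 0.1292]
tcp_rot: [0.972, 0.073, 0.016, 0.224]
contact_force: [-0.7, 0.6, -1.3]
opening: 0.488
finger_force: 0.0
```

>>> {"op": "move_arm", "data": {
  "plan": [-0.4,2.2,-0.4,-0.99,-0.15,0,42,-0.3,2.2,-0.4,-0.99,-0.15,0,42,-0.4,2.2,-0.4,-0.99,-0.15,0,42,-0.3,2.2,-0.4,-0.99,-0.15,0,42,-0.3,2.2,-0.5,-0.99,-0.15,0,42,-0.3,2.2,-0.5,-0.99,-0.15,0,42,-0.3,2.2,-0.5,-0.99,-0.15,0,42,-0.3,2.1,-0.5,-0.99,-0.15,0,42,-0.3,2.1,-0.6,-0.99,-0.15,0,42,-0.3,2.1,-0.6,-0.99,-0.15,0,42,0,0,0,0,0,0,42]
}}

```text
time: 5.75
eef_pos: [0.5767, -0.1456, 0.124]
tcp_rot: [0.948, 0.071, 0.022, 0.308]
contact_force: [0.4, 0.1, -0.5]
opening: 0.494
finger_force: 0.4
```

Run:
```python
from tl import *
cur(); print(tcp(0,36,42,1)); s=shot('scene')
cv2.imwrite('pics/c5.png',cv2.resize(s['color'][110:250,160:310,::-1],(600,560),interpolation=2))
```

```text
t 5.75 pos [ 576.7 -145.6  124. ] z [ 0.085 -0.582 -0.809] y [ 0.121 -0.8    0.588] F [ 0.35  0.12 -0.49] T [ 0.4   0.04 -0.05] op 42.2 q [-11.  12. 113. -45.  51.  99.]
phi 36.02 s 34.3 n 0.2 z 124.0
[ 576.35452927 -144.881833    123.88569665]
```

View pics/c5.png

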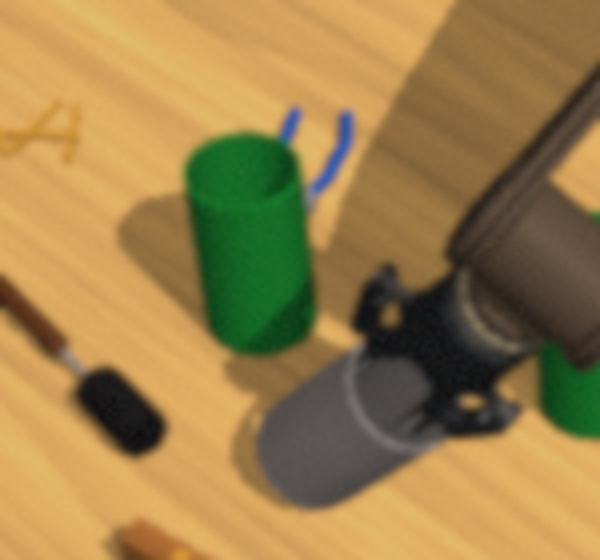

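Tilt about 38°, past balance, resting quietly on the fingers. Continue to 60°.

>>> {"op": "move_arm", "data": {
  "plan": [-0.6,4.3,-1.3,-1.98,-0.29,0,42,-0.6,4.2,-1.4,-1.98,-0.29,0,42,-0.6,4.2,-1.6,-1.98,-0.29,0,42,-0.6,4.1,-1.7,-1.98,-0.29,0,42,-0.6,4.0,-1.9,-1.98,-0.29,0,42,-0.6,4.0,-2.0,-1.98,-0.29,0,42,0,0,0,0,0,0,42]
}}

```text
time: 6.5
eef_pos: [0.5728, -0.1206, 0.1134]
tcp_rot: [0.911, 0.069, 0.029, 0.405]
contact_force: [-0.2, -0.2, -1.3]
opening: 0.495
finger_force: 0.7
```

>>> {"op": "move_arm", "data": {
  "plan": [-0.6,3.9,-2.2,-1.98,-0.29,0,42,-0.6,3.8,-2.3,-1.98,-0.29,0,42,-0.6,3.7,-2.4,-1.98,-0.29,0,42,-0.5,3.7,-2.6,-1.98,-0.29,0,42,-0.5,3.6,-2.7,-1.98,-0.29,0,42,-0.5,3.5,-2.8,-1.98,-0.29,0,42,0,0,0,0,0,0,42]
}}

```text
time: 7.2
eef_pos: [0.5696, -0.0989, 0.0984]
tcp_rot: [0.864, 0.065, 0.035, 0.498]
contact_force: [-0.8, 0.5, -2.0]
opening: 0.492
finger_force: 1.0
```

Run:
```python
from tl import *
cur(); print(tcp(0,60,42,1)); s=shot('scene'); q=tcp(61,60,42,0); print(q)
for i in range(1,15):
    th=62+2*i; n=tcp(th,60+.3*i,42-1.5*i,0); print(th,42-1.5*i,(n-q).round(1)); q=n
print(q)
cv2.imwrite('pics/c6.png',cv2.resize(s['color'][110:270,160:330,::-1],(600,565),interpolation=2))
```

```text
t 7.2 pos [569.6 -98.9  98.4] z [ 0.125 -0.856 -0.501] y [ 0.078 -0.495  0.865] F [-0.82  0.55 -2.01] T [0.72 0.06 0.  ] op 42.0 q [  1.  21. 115. -73.  64. 130.]
phi 59.93 s 81.5 n 0.1 z 98.4
[569.39221729 -98.04015578  98.93813047]
[569.42368825 -98.25188896 102.66445526]
64 40.5 [-1.   7.  -4.3]
66 39.0 [-0.6  4.3 -2.8]
68 37.5 [-0.6  4.2 -3. ]
70 36.0 [-0.6  4.1 -3.2]
72 34.5 [-0.6  3.9 -3.3]
74 33.0 [-0.6  3.8 -3.5]
76 31.5 [-0.5  3.7 -3.6]
78 30.0 [-0.5  3.5 -3.8]
80 28.5 [-0.5  3.4 -3.9]
82 27.0 [-0.5  3.2 -4. ]
84 25.5 [-0.5  3.1 -4.2]
86 24.0 [-0.4  2.9 -4.3]
88 22.5 [-0.4  2.7 -4.4]
90 21.0 [-0.4  2.5 -4.5]
[561.65927835 -46.01378428  49.99986663]
```

View pics/c6.png

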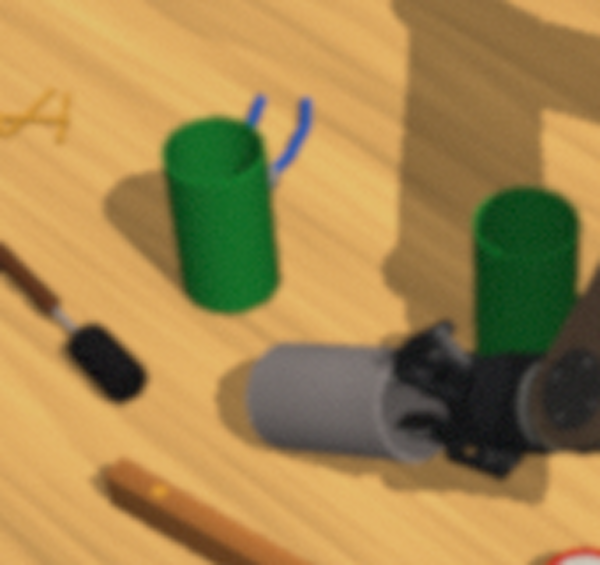

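Tilt about 62°, load on the upper finger about 2 N. Now lower with the tool tilt held at 60° and the fingers slowly narrowing.

>>> {"op": "move_arm", "data": {
  "plan": [-0.6,4.3,-2.8,0,0,0,40.5,-0.6,4.2,-3.0,0,0,0,39,-0.6,4.1,-3.2,0,0,0,37.5,-0.6,3.9,-3.3,0,0,0,36,-0.6,3.8,-3.5,0,0,0,34.5,-0.5,3.7,-3.6,0,0,0,33,-0.5,3.5,-3.8,0,0,0,31.5,-0.5,3.4,-3.9,0,0,0,30,0,0,0,0,0,0,30]
}}

```text
time: 8.15
eef_pos: [0.5653, -0.0679, 0.0718]
tcp_rot: [0.864, 0.065, 0.036, 0.499]
contact_force: [-0.3, 2.1, -2.2]
opening: 0.353
finger_force: 1.2
```

Run:
```python
from tl import *
cur(); s=shot('scene'); print(tcp(80,60,30,0),tcp(90,60,22,0))
cv2.imwrite('pics/c7.png',cv2.resize(s['color'][110:270,160:330,::-1],(600,565),interpolation=2))
```

```text
t 8.15 pos [565.3 -67.9  71.8] z [ 0.126 -0.857 -0.5  ] y [ 0.077 -0.494  0.866] F [-0.33  2.09 -2.17] T [ 0.67  0.07 -0.03] op 30.1 q [  5.  25. 114. -72.  66. 134.]
phi 60.01 s 112.7 n 0.3 z 71.8
[563.46894359 -58.18901506  70.04024035] [561.22822777 -43.11372285  48.4163522 ]
```

View pics/c7.png

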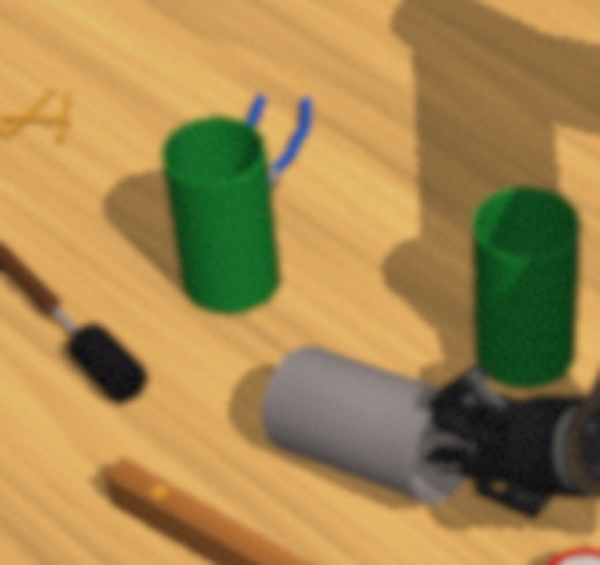

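Tilt about 80°, still carried by the upper finger. Ease down more slowly.

>>> {"op": "move_arm", "data": {
  "plan": [-0.4,2.5,-2.5,0,0,0,29,-0.4,2.5,-2.5,0,0,0,28,-0.4,2.3,-2.5,0,0,0,27,-0.3,2.2,-2.2,0,0,0,26,-0.3,2,-2,0,0,0,25,-0.3,2,-2,0,0,0,24,0,0,0,0,0,0,24]
}}

```text
time: 8.9
eef_pos: [0.5633, -0.0548, 0.0585]
tcp_rot: [0.864, 0.065, 0.036, 0.499]
contact_force: [0.6, -0.3, -3.3]
opening: 0.284
finger_force: 1.5
```

>>> {"op": "move_arm", "data": {
  "plan": [-0.2,1.5,-1.5,0,0,0,24,-0.2,1.5,-1.5,0,0,0,24,-0.2,1.5,-1.5,0,0,0,24,0,0,0,0,0,0,24]
}}

```text
time: 9.3
eef_pos: [0.5629, -0.0503, 0.0543]
tcp_rot: [0.863, 0.064, 0.036, 0.499]
contact_force: [0.3, -0.4, -4.1]
opening: 0.283
finger_force: 1.5
```

Run:
```python
from tl import *
cur()
```

```text
t 9.3 pos [562.9 -50.3  54.3] z [ 0.126 -0.857 -0.499] y [ 0.076 -0.494  0.866] F [ 0.32 -0.4  -4.13] T [0.87 0.13 0.02] op 24.1 q [  7.  27. 114. -71.  66. 136.]
phi 60.03 s 130.5 n 0.6 z 54.3
```

>>> {"op": "move_arm", "data": {
  "plan": [-0.1,0.8,-1.5,0,0,0,24,-0.1,0.8,-1.5,0,0,0,24,-0.1,0.8,-1.5,0,0,0,24,0,0.3,-1.5,0,0,0,24,0,0,0,0,0,0,24]
}}

```text
time: 9.8
eef_pos: [0.5629, -0.0474, 0.0486]
tcp_rot: [0.863, 0.065, 0.036, 0.499]
contact_force: [-1.2, 3.0, -1.6]
opening: 0.282
finger_force: 1.5
```

Run:
```python
from tl import *
cur(); s=shot('scene')
cv2.imwrite('pics/c8.png',cv2.resize(s['color'][110:270,160:330,::-1],(600,565),interpolation=2))
```

```text
t 9.8 pos [562.9 -47.4  48.6] z [ 0.127 -0.857 -0.499] y [ 0.075 -0.493  0.866] F [-1.2   3.01 -1.59] T [0.73 0.11 0.01] op 24.0 q [  7.  28. 114. -71.  66. 137.]
phi 60.05 s 133.4 n 1.0 z 48.6
```

View pics/c8.png

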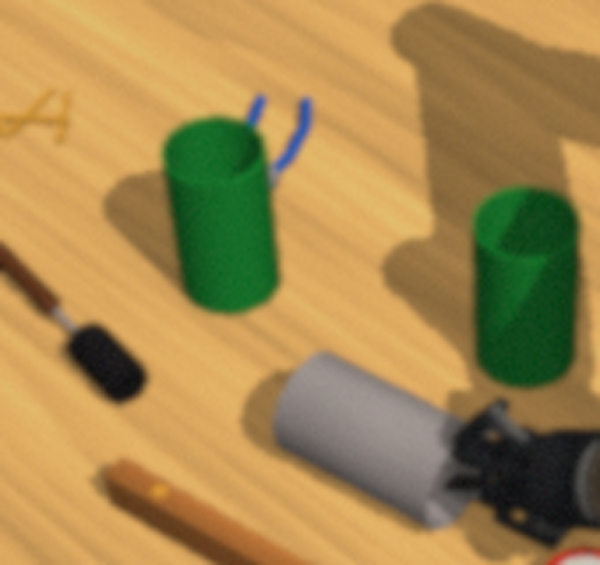

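>>> {"op": "move_arm", "data": {
  "plan": [-0.1,0.8,-1.3,0,0,0,24,-0.1,0.8,-1.3,0,0,0,24,-0.1,0.8,-1.3,0,0,0,24,0,0,0,0,0,0,24]
}}

```text
time: 10.25
eef_pos: [0.5626, -0.0456, 0.045]
tcp_rot: [0.863, 0.064, 0.036, 0.499]
contact_force: [0.1, 0.2, 0.7]
opening: 0.281
finger_force: 0.0
```

Run:
```python
from tl import *
cur()
```

```text
t 10.25 pos [562.6 -45.6  45. ] z [ 0.126 -0.858 -0.498] y [ 0.075 -0.493  0.867] F [0.14 0.17 0.72] T [ 0.37  0.03 -0.01] op 24.0 q [  7.  28. 114. -71.  66. 137.]
phi 60.1 s 135.2 n 1.0 z 45.0
```

>>> {"op": "move_arm", "data": {
  "plan": [-0.1,0.8,-1.3,0,0,0,22,-0.1,0.8,-1.3,0,0,0,21,-0.1,0.8,-1.3,0,0,0,20,0,0,0,0,0,0,20]
}}

```text
time: 10.65
eef_pos: [0.5624, -0.0433, 0.0416]
tcp_rot: [0.863, 0.064, 0.036, 0.5]
contact_force: [-0.8, -2.4, 3.7]
opening: 0.233
finger_force: 0.0
```

Run:
```python
from tl import *
cur()
```

```text
t 10.65 pos [562.4 -43.3  41.6] z [ 0.126 -0.858 -0.498] y [ 0.074 -0.492  0.867] F [-0.78 -2.36  3.69] T [0.02 0.1  0.01] op 19.9 q [  7.  29. 113. -71.  66. 138.]
phi 60.15 s 137.5 n 1.1 z 41.6
```

The flask is fully down: the load on the upper finger is gone and a light touch on the lower lip has begun. Back off by 2 mm, narrow the fingers and withdraw along the tool axis.

>>> {"op": "move_arm", "data": {
  "plan": [0.1,-1,1.7,0,0,0,16,0,0,0,0,0,0,10,-0.3,1.7,1,0,0,0,8,-0.5,3.4,2,0,0,0,8,-1,7,4,0,0,0,8,-1,7,4,0,0,0,8]
}}

```text
time: 11.25
eef_pos: [0.5593, -0.0242, 0.0537]
tcp_rot: [0.863, 0.064, 0.036, 0.499]
contact_force: [0.4, 0.3, 0.2]
opening: 0.094
finger_force: 0.0
```

Run:
```python
from tl import *
cur()
```

```text
t 11.25 pos [559.3 -24.2  53.7] z [ 0.126 -0.857 -0.5  ] y [ 0.075 -0.494  0.866] F [0.36 0.34 0.18] T [0.49 0.07 0.03] op 8.0 q [  9.  27. 113. -69.  68. 137.]
phi 60.03 s 156.9 n 0.9 z 53.7
```

>>> {"op": "move_arm", "data": {
  "plan": [-2,14,8,0,0,0,8,-2,14,8,0,0,0,8,-2,14,8,0,0,0,8,-2,14,12,0,0,0,8,0,0,30,0,0,0,8,0,0,40,0,0,0,8,0,0,40,5.9,0.9,0,8,0,0,30,5.9,0.9,0,8,0,-10,10,5.9,0.9,0,8,0,-10,0,5.9,0.9,0,8,0,-10,0,5.9,0.9,0,8,0,-10,0,5.9,0.9,0,8]
}}

```text
time: 12.45
eef_pos: [0.5514, -0.0079, 0.2412]
tcp_rot: [0.975, 0.074, 0.015, 0.207]
contact_force: [-0.7, -0.4, -0.0]
opening: 0.091
finger_force: 0.0
```

>>> {"op": "move_arm", "data": {
  "plan": [-2,0,0,5.9,0.9,0,30,-5,0,0,5.9,0.9,0,50,-5,0,0,5.9,0.9,0,70,-5,0,0,5.9,0.9,0,85,0,0,0,0,0,0,85]
}}

```text
time: 12.95
eef_pos: [0.5344, -0.0098, 0.2406]
tcp_rot: [0.997, 0.075, -0.001, 0.003]
contact_force: [-0.0, -0.6, -0.5]
opening: 0.93
finger_force: 0.0
```

Run:
```python
from tl import *
cur(); c=shot('top'); s=shot('scene')
a=cv2.resize(c['color'][170:330,260:460,::-1],(450,360),interpolation=2);b=cv2.resize(s['color'][130:310,170:345,::-1],(350,360),interpolation=2)
cv2.imwrite('pics/c9.png',np.hstack([a,b]))
```

```text
t 12.95 pos [534.4  -9.8 240.6] z [-0.002 -0.007 -1.   ] y [ 0.149 -0.989  0.006] F [-0.01 -0.56 -0.48] T [ 0.02  0.03 -0.03] op 79.4 q [-12.  -2. 109.  -0.  72.  70.]
phi 0.36 s 174.8 n -21.6 z 240.6
```

View pics/c9.png

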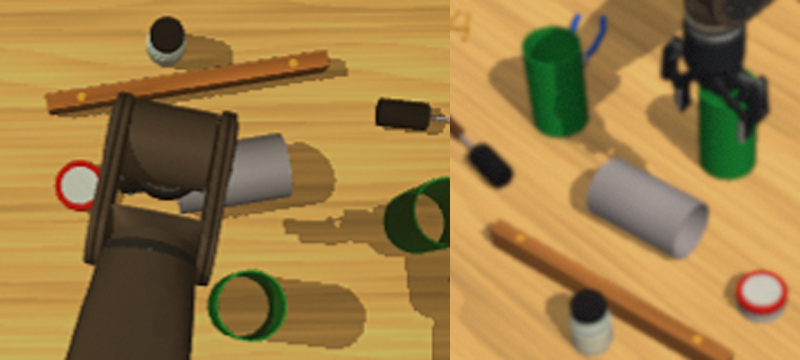

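The flask lies on its side, roughly parallel to the rail, with mouth towards the tin; tin, jar and brush are undisturbed. I check its pose by numbers against the expected centre (570,-104).

```bash
cat > fl.py <<'E'
from tl import *
def check(C,ang):
    s=shot('scene'); h=cv2.cvtColor(s['color'],cv2.COLOR_RGB2HSV)
    m=((h[...,1]<60)&(h[...,2]>40)).astype(np.uint8); m[:200]=0;m[290:]=0;m[:,:200]=0;m[:,310:]=0
    m=cv2.morphologyEx(m,cv2.MORPH_OPEN,np.ones((3,3)))
    ct=max(cv2.findContours(m,cv2.RETR_EXTERNAL,1)[0],key=cv2.contourArea)
    pts=[]
    dd=np.array([-np.sin(ang),np.cos(ang),0]);nn=np.array([np.cos(ang),np.sin(ang),0])
    for e in(-76,76):
        for k in np.radians(range(0,360,5)):
            pts.append(proj(s,(np.array([*C,44.5])+e*dd+44.5*(np.cos(k)*nn+np.sin(k)*np.array([0,0,1])))/1000))
    hull=cv2.convexHull(np.array(pts,np.float32)); 
    f=lambda c:(cv2.boundingRect(c),np.array(cv2.minAreaRect(c)[0]).round(1),[round(x,1) for x in cv2.minAreaRect(c)[1]],round(cv2.minAreaRect(c)[2],1))
    print('seen',f(ct)); print('pred',f(hull))
E
python3 -c "
from fl import *
check((570.3,-104.3),np.radians(8.455))"
```

```text
seen ((239, 209, 60, 49), array([268.7, 232.8]), [60.2, 29.8], 28.6)
pred ((236, 208, 63, 53), array([267.6, 233.8]), [62.2, 32.0], 28.7)
```

Matches within a pixel or so. I bring the opened fingers to the near side, level with the flask's middle.

>>> {"op": "move_arm", "data": {
  "plan": [-3,-13,0,0,0,0,45,-3,-13,0,0,0,0,45,-3,-13,0,0,0,0,45,-3,-13,0,0,0,0,45,-3,-13,0,0,0,0,45,-3,-13,0,0,0,0,45,-3,-13,0,0,0,0,45,-4,-10,0,0,0,0,45,0,0,0,0,0,0,45]
}}

```text
time: 14.0
eef_pos: [0.509, -0.1112, 0.2394]
tcp_rot: [0.997, 0.075, -0.002, 0.003]
contact_force: [-0.0, 1.0, 0.7]
opening: 0.529
finger_force: 0.0
```

>>> {"op": "move_arm", "data": {
  "plan": [0,0,-25,0,0,0,45,0,0,-25,0,0,0,45,0,0,-25,0,0,0,45,0,0,-25,0,0,0,45,0,0,-20,0,0,0,45,0,0,-20,0,0,0,45,0,0,-20,0,0,0,45,0,0,-15,0,0,0,45,0,0,-15,0,0,0,45,0,0,0,0,0,0,45]
}}

```text
time: 15.0
eef_pos: [0.5078, -0.1089, 0.0472]
tcp_rot: [0.997, 0.076, -0.004, 0.002]
contact_force: [0.9, -0.3, -0.2]
opening: 0.525
finger_force: 0.0
```

```bash
python3 -c "
from fl import *
cur(); check((570.3,-104.3),np.radians(8.455))"
```

```text
t 15.0 pos [ 507.8 -108.9   47.2] z [-0.008 -0.005 -1.   ] y [ 0.151 -0.989  0.004] F [ 0.9  -0.28 -0.24] T [0.   0.03 0.03] op 44.8 q [-23.  11. 119.  -1.  51.  59.]
phi 0.21 s 80.6 n -62.5 z 47.2
seen ((239, 210, 59, 49), array([268.4, 232.8]), [60.5, 31.0], 29.1)
pred ((236, 208, 63, 53), array([267.6, 233.8]), [62.2, 32.0], 28.7)
```

>>> {"op": "move_arm", "data": {
  "plan": [0,0,-10,0,0,0,45,0,0,-9,0,0,0,45,1,0.1,0,0,0,0,45,1,0.1,0,0,0,0,45,1,0.2,0,0,0,0,45,1,0.1,0,0,0,0,45,1,0.1,0,0,0,0,45,1,0.2,0,0,0,0,45,1,0.1,0,0,0,0,45,1,0.1,0,0,0,0,45,1,0.2,0,0,0,0,45,0,0,0,0,0,0,45]
}}

```text
time: 16.25
eef_pos: [0.519, -0.1086, 0.0306]
tcp_rot: [0.997, 0.076, -0.001, 0.003]
contact_force: [0.8, 0.1, 0.1]
opening: 0.523
finger_force: 0.0
```

>>> {"op": "move_arm", "data": {
  "plan": [1,0.1,0,0,0,0,45,1.5,0.2,0,0,0,0,45,2,0.3,0,0,0,0,45,2,0.3,0,0,0,0,45,2,0.3,0,0,0,0,45,2,0.3,0,0,0,0,45,2,0.3,0,0,0,0,45,2,0.3,0,0,0,0,45,2,0.3,0,0,0,0,45]
}}

```text
time: 17.15
eef_pos: [0.5351, -0.1062, 0.0304]
tcp_rot: [0.997, 0.076, -0.002, 0.003]
contact_force: [0.7, 0.4, 0.6]
opening: 0.528
finger_force: 0.0
```

```bash
python3 -c "
from fl import *
s=cur(); check((580,-103),np.radians(8.455))"
```

```text
t 17.15 pos [ 535.1 -106.2   30.4] z [-0.003 -0.007 -1.   ] y [ 0.151 -0.989  0.006] F [0.7  0.38 0.57] T [-0.06 -0.02 -0.03] op 45.1 q [-22.  15. 116.  -1.  49.  60.]
phi 0.36 s 79.3 n -35.1 z 30.4
seen ((229, 219, 60, 50), array([258.9, 242.8]), [61.3, 30.7], 29.2)
pred ((234, 210, 63, 53), array([265.4, 235.9]), [62.4, 32.2], 28.7)
```

>>> {"op": "move_arm", "data": {
  "plan": [1,0.1,0,0,0,0,45,1,0.1,0,0,0,0,45]
}}

```text
time: 17.4
eef_pos: [0.5369, -0.106, 0.0304]
tcp_rot: [0.997, 0.076, -0.002, 0.003]
contact_force: [0.3, 0.2, -0.8]
opening: 0.526
finger_force: 0.0
```

```bash
python3 -c "
from fl import *
s=cur(); check((570.3+45*.989,-104.3+45*.147),np.radians(8.455)); check((570.3+82*.989,-104.3+82*.147),np.radians(8.455))"
```

```text
t 17.4 pos [ 536.9 -106.    30.4] z [-0.004 -0.007 -1.   ] y [ 0.151 -0.989  0.006] F [ 0.33  0.16 -0.79] T [-0.02 -0.01  0.06] op 44.9 q [-22.  15. 115.  -1.  49.  60.]
phi 0.36 s 79.3 n -33.3 z 30.4
seen ((227, 221, 61, 50), array([257. , 244.5]), [61.5, 30.8], 29.4)
pred ((226, 218, 64, 53), array([257.8, 243.8]), [63.2, 32.6], 29.1)
seen ((227, 221, 61, 50), array([256.8, 244.9]), [61.5, 30.7], 29.1)
pred ((217, 226, 65, 54), array([249.6, 252.2]), [64.1, 33.1], 29.8)
```

The flask is rolling slowly ahead towards the rail; I follow behind it at a similar pace to limit any rebound.

>>> {"op": "move_arm", "data": {
  "plan": [3,0.4,0,0,0,0,45,3,0.4,0,0,0,0,45,3,0.4,0,0,0,0,45,3,0.4,0,0,0,0,45,3,0.4,0,0,0,0,45,3,0.4,0,0,0,0,45,3,0.4,0,0,0,0,45,3,0.4,0,0,0,0,45,3,0.4,0,0,0,0,45,3,0.4,0,0,0,0,45]
}}

```text
time: 18.5
eef_pos: [0.5671, -0.102, 0.0304]
tcp_rot: [0.997, 0.076, -0.002, 0.003]
contact_force: [-0.2, -0.2, -0.0]
opening: 0.523
finger_force: 0.0
```

```bash
python3 -c "
from fl import *
s=cur(); check((570.3+82*.989,-104.3+82*.147),np.radians(8.455))"
```

```text
t 18.5 pos [ 567.1 -102.    30.4] z [-0.003 -0.007 -1.   ] y [ 0.151 -0.989  0.006] F [-0.25 -0.15 -0.01] T [-0.05  0.02 -0.01] op 44.6 q [-20.  18. 111.  -1.  50.  62.]
phi 0.36 s 78.8 n -2.8 z 30.4
seen ((221, 226, 61, 51), array([251.5, 250.4]), [62.3, 31.1], 29.7)
pred ((217, 226, 65, 54), array([249.6, 252.2]), [64.1, 33.1], 29.8)
```

>>> {"op": "move_arm", "data": {
  "plan": [1.5,0.2,0,0,0,0,45,1.5,0.2,0,0,0,0,45,1.5,0.2,0,0,0,0,45,1.5,0.2,0,0,0,0,45,1.5,0.2,0,0,0,0,45,1.5,0.2,0,0,0,0,45,1.5,0.2,0,0,0,0,45,1.5,0.2,0,0,0,0,45,1.5,0.2,0,0,0,0,45,1.5,0.2,0,0,0,0,45,1.5,0.2,0,0,0,0,45,1,0.2,0,0,0,0,45]
}}

```text
time: 19.75
eef_pos: [0.5845, -0.0996, 0.0304]
tcp_rot: [0.997, 0.076, -0.002, 0.003]
contact_force: [-0.2, 0.4, -0.1]
opening: 0.527
finger_force: 0.0
```

```bash
python3 -c "
from fl import *
s=cur(); check((570.3+82*.989,-104.3+82*.147),np.radians(8.455))"
```

```text
t 19.75 pos [584.5 -99.6  30.4] z [-0.003 -0.007 -1.   ] y [ 0.151 -0.989  0.006] F [-0.19  0.36 -0.09] T [ 0.04  0.06 -0.05] op 45.0 q [-19.  20. 109.  -1.  51.  62.]
phi 0.36 s 78.6 n 14.7 z 30.4
seen ((221, 226, 61, 51), array([251.9, 249.2]), [62.3, 34.2], 29.5)
pred ((217, 226, 65, 54), array([249.6, 252.2]), [64.1, 33.1], 29.8)
```

>>> {"op": "move_arm", "data": {
  "plan": [0.7,0.1,0,0,0,0,45,0.7,0.1,0,0,0,0,45,0.7,0.1,0,0,0,0,45,0.7,0.1,0,0,0,0,45,0.7,0.1,0,0,0,0,45,0.7,0.1,0,0,0,0,45,0.7,0.1,0,0,0,0,45,0.7,0.1,0,0,0,0,45,0.7,0.1,0,0,0,0,45,0.7,0.1,0,0,0,0,45]
}}

```text
time: 20.8
eef_pos: [0.5915, -0.0986, 0.0304]
tcp_rot: [0.997, 0.076, -0.002, 0.003]
contact_force: [0.3, -0.1, -0.1]
opening: 0.527
finger_force: 0.0
```

```bash
python3 -c "
from fl import *
s=cur(); check((570.3+82*.989,-104.3+82*.147),np.radians(8.455))"
```

```text
t 20.8 pos [591.5 -98.6  30.4] z [-0.003 -0.007 -1.   ] y [ 0.151 -0.989  0.006] F [ 0.3  -0.13 -0.05] T [-0.02 -0.01 -0.02] op 45.0 q [-19.  21. 108.  -1.  51.  63.]
phi 0.36 s 78.5 n 21.7 z 30.4
seen ((220, 228, 61, 50), array([251.4, 249.4]), [62.3, 35.3], 30.1)
pred ((217, 226, 65, 54), array([249.6, 252.2]), [64.1, 33.1], 29.8)
```

>>> {"op": "move_arm", "data": {
  "plan": [0.7,0.1,0,0,0,0,45,0.7,0.1,0,0,0,0,45,0.7,0.1,0,0,0,0,45,0.7,0.1,0,0,0,0,45,0.7,0.1,0,0,0,0,45,0.7,0.1,0,0,0,0,45]
}}

```text
time: 21.45
eef_pos: [0.5939, -0.0983, 0.0307]
tcp_rot: [0.997, 0.076, -0.005, 0.003]
contact_force: [-6.1, -1.5, 3.9]
opening: 0.525
finger_force: 3.2
```

>>> {"op": "move_arm", "data": {
  "plan": [0.5,0.1,0,0,0,0,45,0.5,0.1,0,0,0,0,45,0.5,0.1,0,0,0,0,45,0,0,0,0,0,0,45]
}}

```text
time: 21.85
eef_pos: [0.5971, -0.0978, 0.0305]
tcp_rot: [0.997, 0.076, -0.002, 0.003]
contact_force: [-4.0, -1.6, 1.9]
opening: 0.529
finger_force: 1.6
```

```bash
python3 -c "
from fl import *
s=cur(); check((570.3+82*.989,-104.3+82*.147),np.radians(8.455))"
```

```text
t 21.85 pos [597.1 -97.8  30.5] z [-0.004 -0.007 -1.   ] y [ 0.151 -0.989  0.006] F [-3.97 -1.6   1.93] T [-0.12  0.49 -0.07] op 45.1 q [-19.  21. 107.  -1.  52.  63.]
phi 0.37 s 78.5 n 27.4 z 30.5
seen ((219, 228, 62, 51), array([250.8, 250. ]), [62.2, 34.2], 30.2)
pred ((217, 226, 65, 54), array([249.6, 252.2]), [64.1, 33.1], 29.8)
```

>>> {"op": "move_arm", "data": {
  "plan": [0.5,0.1,0,0,0,0,45,0.5,0.1,0,0,0,0,45,0,0,0,0,0,0,45]
}}

```text
time: 22.2
eef_pos: [0.5971, -0.0978, 0.0305]
tcp_rot: [0.997, 0.076, -0.004, 0.003]
contact_force: [-7.0, -2.2, 3.8]
opening: 0.53
finger_force: 3.4
```

>>> {"op": "move_arm", "data": {
  "plan": [0.5,0.1,0,0,0,0,45,0.5,0.1,0,0,0,0,45,0,0,0,0,0,0,45]
}}

```text
time: 22.5
eef_pos: [0.5972, -0.0978, 0.0305]
tcp_rot: [0.997, 0.076, -0.005, 0.003]
contact_force: [-9.2, -3.0, 8.0]
opening: 0.527
finger_force: 4.9
```

```bash
python3 -c "
from fl import *
s=cur(); check((570.3+82*.989,-104.3+82*.147),np.radians(8.455))"
```

```text
t 22.5 pos [597.2 -97.8  30.5] z [-0.009 -0.007 -1.   ] y [ 0.151 -0.988  0.006] F [-9.24 -2.99  7.96] T [-0.54  1.48 -0.12] op 45.0 q [-19.  22. 107.  -1.  52.  63.]
phi 0.33 s 78.5 n 27.5 z 30.5
seen ((219, 228, 62, 51), array([250.8, 250. ]), [62.2, 34.2], 30.2)
pred ((217, 226, 65, 54), array([249.6, 252.2]), [64.1, 33.1], 29.8)
```

Blocked by the rail: about 9 N with no further travel. Release slowly, back away, then lift and move clear of the view.

>>> {"op": "move_arm", "data": {
  "plan": [-0.5,-0.1,0,0,0,0,45,-0.5,-0.1,0,0,0,0,45,-0.5,-0.1,0,0,0,0,45,-0.5,-0.1,0,0,0,0,45,-0.7,-0.1,0,0,0,0,45,-1,-0.2,0,0,0,0,45,-3,-0.4,0,0,0,0,45,-8,-1,0,0,0,0,45,-15,-2,0,0,0,0,45,-20,-3,0,0,0,0,45,0,0,10,0,0,0,45,0,0,30,0,0,0,45]
}}

```text
time: 23.75
eef_pos: [0.5468, -0.1035, 0.0682]
tcp_rot: [0.997, 0.075, -0.005, 0.002]
contact_force: [1.0, 0.9, -0.9]
opening: 0.525
finger_force: 0.0
```

>>> {"op": "move_arm", "data": {
  "plan": [0,0,40,0,0,0,45,0,0,40,0,0,0,45,0,0,40,0,0,0,45,0,0,40,0,0,0,45,0,-30,20,0,0,0,45,0,-30,0,0,0,0,45,-5,-40,0,0,0,0,45,-10,-40,0,0,0,0,45,-10,-40,0,0,0,0,45,-10,-40,0,0,0,0,45,-10,-40,0,0,0,0,45,-10,-40,0,0,0,0,45]
}}

```text
time: 24.95
eef_pos: [0.4944, -0.4062, 0.2517]
tcp_rot: [0.997, 0.076, -0.001, 0.004]
contact_force: [0.6, -0.0, -0.0]
opening: 0.527
finger_force: 0.0
```

```bash
python3 -c "
from fl import *
s=cur(); check((570.3+82*.989,-104.3+82*.147),np.radians(8.455))
c=shot('top'); h=cv2.cvtColor(c['color'],cv2.COLOR_RGB2HSV)
m=((h[...,1]<70)&(h[...,2]>60)).astype(np.uint8); m[:195]=0;m[265:]=0;m[:,:320]=0;m[:,:].T[418:]=0
ct=max(cv2.findContours(m,cv2.RETR_EXTERNAL,1)[0],key=cv2.contourArea); print('top',cv2.minAreaRect(ct),cv2.boundingRect(ct))
# columns: top edge of flask vs rail lower edge
for x in range(330,400,10):
  col=np.nonzero(m[:,x])[0]; 
  if len(col): print(x,col.min(),col.max(),[tuple(h[y,x]) for y in range(col.min()-4,col.min()+1)])
"
```

```text
t 24.95 pos [ 494.4 -406.2  251.7] z [-0.002 -0.008 -1.   ] y [ 0.151 -0.989  0.008] F [ 0.62 -0.03 -0.  ] T [ 0.06 -0.02  0.07] op 45.0 q [-48.  11.  95.  -0.  74.  33.]
phi 0.45 s -211.4 n -119.4 z 251.7
seen ((221, 227, 61, 50), array([250.8, 251. ]), [62.2, 30.8], 29.1)
pred ((217, 226, 65, 54), array([249.6, 252.2]), [64.1, 33.1], 29.8)
top ((358.5135192871094, 222.08108520507812), (27.947826385498047, 50.96368408203125), 80.53767395019531) (332, 205, 53, 35)
330 195 196 [(np.uint8(14), np.uint8(156), np.uint8(31)), (np.uint8(25), np.uint8(62), np.uint8(70)), (np.uint8(36), np.uint8(42), np.uint8(146)), (np.uint8(35), np.uint8(40), np.uint8(146)), (np.uint8(32), np.uint8(45), np.uint8(141))]
340 211 239 [(np.uint8(14), np.uint8(193), np.uint8(169)), (np.uint8(14), np.uint8(193), np.uint8(172)), (np.uint8(14), np.uint8(192), np.uint8(126)), (np.uint8(14), np.uint8(195), np.uint8(77)), (np.uint8(14), np.uint8(69), np.uint8(81))]
350 210 237 [(np.uint8(14), np.uint8(193), np.uint8(176)), (np.uint8(14), np.uint8(193), np.uint8(181)), (np.uint8(14), np.uint8(193), np.uint8(94)), (np.uint8(16), np.uint8(138), np.uint8(63)), (np.uint8(15), np.uint8(45), np.uint8(91))]
360 208 236 [(np.uint8(14), np.uint8(191), np.uint8(175)), (np.uint8(14), np.uint8(192), np.uint8(183)), (np.uint8(14), np.uint8(192), np.uint8(121)), (np.uint8(14), np.uint8(186), np.uint8(70)), (np.uint8(13), np.uint8(48), np.uint8(85))]
370 207 234 [(np.uint8(14), np.uint8(191), np.uint8(178)), (np.uint8(14), np.uint8(195), np.uint8(182)), (np.uint8(14), np.uint8(195), np.uint8(97)), (np.uint8(15), np.uint8(113), np.uint8(70)), (np.uint8(17), np.uint8(51), np.uint8(90))]
380 206 232 [(np.uint8(14), np.uint8(194), np.uint8(180)), (np.uint8(14), np.uint8(195), np.uint8(98)), (np.uint8(14), np.uint8(177), np.uint8(62)), (np.uint8(15), np.uint8(71), np.uint8(72)), (np.uint8(16), np.uint8(56), np.uint8(100))]
```

The flask is parallel, but there is a uniform dark strip of about 1.5 px between rail and flask in the top view, which suggests it rolled back a few mm on release. I push once more and then leave by drawing the fingers straight up, which rolls it towards the rail rather than away.

>>> {"op": "move_arm", "data": {
  "plan": [10,40,0,0,0,0,45,10,40,0,0,0,0,45,10,40,0,0,0,0,45,10,40,0,0,0,0,45,10,40,0,0,0,0,45,5,40,0,0,0,0,45,0,35,0,0,0,0,45,0,30,0,0,0,0,45,0,0,-40,0,0,0,45,0,0,-40,0,0,0,45,0,0,-40,0,0,0,45,0,0,-40,0,0,0,45]
}}

```text
time: 26.25
eef_pos: [0.55, -0.0983, 0.0902]
tcp_rot: [0.997, 0.076, -0.001, 0.004]
contact_force: [-0.1, -0.3, -0.2]
opening: 0.527
finger_force: 0.0
```

>>> {"op": "move_arm", "data": {
  "plan": [5,0.5,-30,0,0,0,45,5,0.5,-27,0,0,0,45,5,1,0,0,0,0,45,5,1,0,0,0,0,45,3,0.5,0,0,0,0,45,2,0.3,0,0,0,0,45,1,0.1,0,0,0,0,45,1,0.1,0,0,0,0,45,1,0.1,0,0,0,0,45,0,0,0,0,0,0,45]
}}

```text
time: 27.25
eef_pos: [0.5774, -0.0954, 0.0336]
tcp_rot: [0.997, 0.075, -0.002, 0.003]
contact_force: [0.2, 0.8, -0.8]
opening: 0.525
finger_force: 0.0
```

```bash
python3 -c "
from fl import *
s=cur()"
```

```text
t 27.25 pos [577.4 -95.4  33.6] z [-0.003 -0.007 -1.   ] y [ 0.15  -0.989  0.006] F [ 0.16  0.77 -0.84] T [ 0.01 -0.02 -0.05] op 44.8 q [-19.  19. 110.  -1.  51.  63.]
phi 0.36 s 83.8 n 8.3 z 33.6
```

>>> {"op": "move_arm", "data": {
  "plan": [1,0.1,0,0,0,0,45,1,0.1,0,0,0,0,45,1,0.2,0,0,0,0,45,1,0.1,0,0,0,0,45,1,0.1,0,0,0,0,45,1,0.2,0,0,0,0,45,1,0.1,0,0,0,0,45,0.8,0.1,0,0,0,0,45,0.6,0.1,0,0,0,0,45,0.5,0.1,0,0,0,0,45,0.5,0.1,0,0,0,0,45,0.5,0.1,0,0,0,0,45]
}}

```text
time: 28.45
eef_pos: [0.5873, -0.0939, 0.0334]
tcp_rot: [0.997, 0.076, -0.002, 0.003]
contact_force: [-0.1, -0.9, -0.0]
opening: 0.529
finger_force: 0.0
```

>>> {"op": "move_arm", "data": {
  "plan": [0.5,0.1,0,0,0,0,45,0.5,0.1,0,0,0,0,45,0.5,0.1,0,0,0,0,45,0.5,0.1,0,0,0,0,45,0.5,0.1,0,0,0,0,45,0.5,0.1,0,0,0,0,45]
}}

```text
time: 29.05
eef_pos: [0.5903, -0.0933, 0.0334]
tcp_rot: [0.997, 0.076, -0.002, 0.003]
contact_force: [0.0, -0.4, -0.5]
opening: 0.529
finger_force: 0.0
```

>>> {"op": "move_arm", "data": {
  "plan": [0.5,0.1,0,0,0,0,45,0.5,0.1,0,0,0,0,45,0.5,0.1,0,0,0,0,45]
}}

```text
time: 29.35
eef_pos: [0.5918, -0.093, 0.0334]
tcp_rot: [0.997, 0.075, -0.002, 0.003]
contact_force: [-0.6, -0.6, 0.6]
opening: 0.529
finger_force: 0.0
```

```bash
cat > gap.py <<'E'
from fl import *
def gap():
    c=shot('top'); h=cv2.cvtColor(c['color'],cv2.COLOR_RGB2HSV).astype(int)
    for x in range(336,386,6):
        y=np.arange(196,222); w=(h[y,x,1]>120)&(h[y,x,0]<20); e=y[w].max() if w.any() else 0
        print(x,e,'V',h[e-5:e+3,x,2],'S',h[e-5:e+3,x,1])
E
python3 -c "
from gap import *
s=cur(); gap()"
```

```text
t 29.35 pos [591.8 -93.   33.4] z [-0.003 -0.007 -1.   ] y [ 0.151 -0.989  0.006] F [-0.61 -0.61  0.59] T [-0.01  0.04  0.  ] op 45.1 q [-18.  21. 108.  -1.  52.  63.]
phi 0.36 s 84.0 n 22.9 z 33.4
336 210 V [159 155 160 162 163  87  86 103] S [196 194 193 194 197 179  42  42]
342 209 V [157 157 163 172 173  90  86 104] S [195 195 194 194 196 181  39  39]
348 221 V [47 48 56 63 65 60 55 62] S [125 128 123 125 126 128 134 111]
354 217 V [69 70 75 68 64 67 65 58] S [126 124 119 124 128 122 118 119]
360 220 V [72 74 76 78 79 81 82 85] S [117 121 117 118 116 123 112 111]
366 219 V [65 68 68 73 74 75 77 78] S [118 120 120 122 117 122 119 118]
372 220 V [62 65 67 69 72 74 77 78] S [119 126 122 122 120 121 119 121]
378 220 V [49 55 62 65 67 69 73 74] S [141 121 119 122 118 126 119 117]
384 221 V [71 46 48 49 51 57 61 70] S [129 139 133 135 130 125 121 120]
```

>>> {"op": "move_arm", "data": {
  "plan": [0.5,0.1,0,0,0,0,45,0.5,0.1,0,0,0,0,45,0.5,0.1,0,0,0,0,45]
}}

```text
time: 29.7
eef_pos: [0.5927, -0.0928, 0.0333]
tcp_rot: [0.997, 0.076, -0.003, 0.003]
contact_force: [-3.1, -0.6, 2.9]
opening: 0.528
finger_force: 1.8
```

>>> {"op": "move_arm", "data": {
  "plan": [0.5,0.1,0,0,0,0,45,0.5,0.1,0,0,0,0,45,0.5,0.1,0,0,0,0,45]
}}

```text
time: 30.0
eef_pos: [0.593, -0.0928, 0.0337]
tcp_rot: [0.997, 0.076, -0.005, 0.003]
contact_force: [-9.6, -2.1, 7.9]
opening: 0.523
finger_force: 4.6
```

```bash
python3 -c "
from gap import *
s=cur(); gap()" | head -4
```

```text
t 30.0 pos [593.  -92.8  33.7] z [-0.009 -0.007 -1.   ] y [ 0.151 -0.989  0.006] F [-9.62 -2.07  7.91] T [-0.4   1.38 -0.24] op 44.6 q [-18.  21. 108.  -1.  52.  63.]
phi 0.32 s 84.1 n 24.2 z 33.7
336 210 V [158 157 160 162 164  83  83 101] S [194 192 191 195 194 190  43  38]
342 209 V [157 157 165 173 174  91  85 101] S [193 197 192 193 195 202  48  38]
```

It stalls 3 mm earlier than last time with the same 40° force direction, so the fingers are binding by friction rather than reaching the rail. I back off, lower, and push forwards while rising equally, so the flask rolls without rubbing.

>>> {"op": "move_arm", "data": {
  "plan": [-0.7,-0.1,0,0,0,0,45,-0.7,-0.1,0,0,0,0,45,-0.7,-0.1,0,0,0,0,45,-1,-0.1,0,0,0,0,45,-3,-0.4,0,0,0,0,45,-3,-0.4,0,0,0,0,45,0,0,-5,0,0,0,45,0,0,-4,0,0,0,45,0,0,0,0,0,0,45]
}}

```text
time: 30.95
eef_pos: [0.5851, -0.0934, 0.0234]
tcp_rot: [0.997, 0.076, -0.003, 0.003]
contact_force: [0.2, -0.4, 0.7]
opening: 0.531
finger_force: 0.0
```

```bash
python3 -c "
from gap import *
s=cur(); gap()" | head -4
```

```text
t 30.95 pos [585.1 -93.4  23.4] z [-0.005 -0.006 -1.   ] y [ 0.151 -0.989  0.005] F [ 0.21 -0.36  0.72] T [ 0.03  0.02 -0.01] op 45.4 q [-19.  21. 109.  -1.  50.  63.]
phi 0.32 s 84.6 n 16.2 z 23.4
336 210 V [159 156 162 160 164  88  84 100] S [194 195 192 198 194 203  49  38]
342 209 V [158 157 164 171 175  93  87 101] S [194 193 194 192 194 206  44  38]
```

>>> {"op": "move_arm", "data": {
  "plan": [2,0.3,0,0,0,0,45,2,0.3,0,0,0,0,45,1,0.1,0,0,0,0,45,0.6,0.1,0.3,0,0,0,45,0.6,0.1,0.6,0,0,0,45,0.6,0.1,0.6,0,0,0,45,0.6,0.1,0.6,0,0,0,45,0.6,0.1,0.6,0,0,0,45]
}}

```text
time: 31.8
eef_pos: [0.5934, -0.0924, 0.027]
tcp_rot: [0.997, 0.076, -0.002, 0.003]
contact_force: [-0.7, -1.1, 1.0]
opening: 0.529
finger_force: 0.6
```

>>> {"op": "move_arm", "data": {
  "plan": [0.6,0.1,0.6,0,0,0,45,0.6,0.1,0.6,0,0,0,45,0.6,0.1,0.6,0,0,0,45]
}}

```text
time: 32.1
eef_pos: [0.5953, -0.0922, 0.0291]
tcp_rot: [0.997, 0.076, -0.002, 0.003]
contact_force: [-3.4, -0.7, 2.2]
opening: 0.529
finger_force: 1.3
```

>>> {"op": "move_arm", "data": {
  "plan": [0.6,0.1,0.8,0,0,0,45,0.6,0.1,0.8,0,0,0,45,0.6,0.1,0.8,0,0,0,45]
}}

```text
time: 32.4
eef_pos: [0.5963, -0.0917, 0.0306]
tcp_rot: [0.997, 0.075, -0.003, 0.003]
contact_force: [-3.3, -2.2, -1.8]
opening: 0.524
finger_force: 1.8
```

```bash
python3 -c "
from gap import *
s=cur(); gap()" | head -4
```

```text
t 32.4 pos [596.3 -91.7  30.6] z [-0.006 -0.007 -1.   ] y [ 0.151 -0.989  0.006] F [-3.3  -2.23 -1.84] T [-0.24  0.6  -0.12] op 44.8 q [-18.  21. 107.  -1.  52.  64.]
phi 0.32 s 84.6 n 27.5 z 30.6
336 209 V [157 158 156 162 164 124  98 103] S [195 194 193 194 196 158  55  37]
342 208 V [156 157 158 164 173 141 101 105] S [196 193 194 196 195 175  61  36]
```

The dark strip has closed, the tool stopped at the same place as the first rail contact, and the vertical friction reversed. I leave straight up.

>>> {"op": "move_arm", "data": {
  "plan": [0,0,1,0,0,0,45,0,0,1,0,0,0,45,0,0,1.5,0,0,0,45,0,0,2,0,0,0,45,0,0,2,0,0,0,45,0,0,2,0,0,0,45,0,0,2,0,0,0,45,0,0,2,0,0,0,45,0,0,2,0,0,0,45]
}}

```text
time: 33.35
eef_pos: [0.5972, -0.0917, 0.047]
tcp_rot: [0.997, 0.076, -0.002, 0.003]
contact_force: [-4.4, -0.1, -2.7]
opening: 0.528
finger_force: 2.2
```

```bash
python3 -c "
from gap import *
s=cur(); gap()" | head -4
```

```text
t 33.35 pos [597.2 -91.7  47. ] z [-0.004 -0.007 -1.   ] y [ 0.151 -0.989  0.006] F [-4.41 -0.06 -2.71] T [ 0.06  0.81 -0.01] op 45.1 q [-18.  20. 107.  -1.  53.  63.]
phi 0.35 s 84.5 n 28.4 z 47.0
336 208 V [168 157 157 155 161 165 108  95] S [187 195 193 194 195 199 109  38]
342 221 V [118 113  99  71  68  65  66  65] S [ 37  45  52  83 113 129 127 129]
```

>>> {"op": "move_arm", "data": {
  "plan": [0,0,2,0,0,0,45,0,0,2,0,0,0,45,0,0,3,0,0,0,45,0,0,3,0,0,0,45,0,0,4,0,0,0,45,0,0,6,0,0,0,45,0,0,10,0,0,0,45,0,0,20,0,0,0,45,0,0,40,0,0,0,45,0,0,40,0,0,0,45,0,0,40,0,0,0,45,0,0,30,0,0,0,45]
}}

```text
time: 34.6
eef_pos: [0.5982, -0.092, 0.2513]
tcp_rot: [0.997, 0.076, 0.0, 0.004]
contact_force: [-0.2, -0.3, 0.8]
opening: 0.526
finger_force: 0.0
```

>>> {"op": "move_arm", "data": {
  "plan": [0,-30,0,0,0,0,45,-5,-40,0,0,0,0,45,-10,-40,0,0,0,0,45,-10,-40,0,0,0,0,45,-10,-40,0,0,0,0,45,-15,-40,0,0,0,0,45,-15,-40,0,0,0,0,45,-15,-40,0,0,0,0,45,-10,-20,0,0,0,0,45,0,0,0,0,0,0,45]
}}

```text
time: 35.6
eef_pos: [0.5058, -0.4249, 0.2476]
tcp_rot: [0.997, 0.073, -0.002, 0.004]
contact_force: [0.6, 0.1, -0.1]
opening: 0.526
finger_force: 0.0
```

```bash
python3 -c "
from gap import *
s=cur(); gap(); check((570.3+82*.989,-104.3+82*.147),np.radians(8.455))
c=shot('top');h=cv2.cvtColor(c['color'],cv2.COLOR_RGB2HSV).astype(int); H,S,V=h[...,0],h[...,1],h[...,2]
for n,m,(x,y),w in[('tin',(S>150)&((H<6)|(H>174))&(V>90),(296,252),30),('jar',(V<50),(334,185),14),('brush',V<45,(439,221),16)]:
  q=np.argwhere(m[y-w:y+w,x-w:x+w]); print(n,(q.mean(0)[::-1]+[x-w,y-w]).round(1))
c0=cv2.imread('pics/top0.png')[:,:,::-1];h=cv2.cvtColor(c0,cv2.COLOR_RGB2HSV).astype(int); H,S,V=h[...,0],h[...,1],h[...,2]
for n,m,(x,y),w in[('tin',(S>150)&((H<6)|(H>174))&(V>90),(296,252),30),('jar',(V<50),(334,185),14),('brush',V<45,(439,221),16)]:
  q=np.argwhere(m[y-w:y+w,x-w:x+w]); print('0',n,(q.mean(0)[::-1]+[x-w,y-w]).round(1))
"
```

```text
t 35.6 pos [ 505.8 -424.9  247.6] z [-0.003 -0.008 -1.   ] y [ 0.146 -0.989  0.008] F [ 0.61  0.06 -0.14] T [0.01 0.02 0.06] op 44.9 q [-49.  14.  92.  -0.  74.  33.]
phi 0.45 s -231.5 n -111.0 z 247.6
336 209 V [157 158 156 162 164 120  93 104] S [195 194 193 194 194 166  58  39]
342 208 V [157 157 159 164 173 138 100 103] S [192 195 192 194 196 177  61  37]
348 207 V [156 157 160 166 177 143 100 103] S [195 192 191 195 194 178  66  35]
354 206 V [155 157 159 166 177 141  98 100] S [191 192 194 194 194 181  68  36]
360 205 V [150 157 161 167 176 170 106  99] S [192 192 193 194 194 195  84  39]
366 204 V [149 156 159 166 176 170 103  96] S [193 191 194 195 193 194  84  32]
372 203 V [150 153 159 167 176 170 102  94] S [194 193 192 194 196 192  88  38]
378 202 V [150 153 157 166 172 179 104  91] S [192 192 193 194 194 197  93  31]
384 214 V [145 147 145 122 118 141 139 138] S [165 165 169 173 160 134 108  94]
seen ((219, 228, 61, 50), array([249.5, 251.8]), [62.4, 29.5], 29.9)
pred ((217, 226, 65, 54), array([249.6, 252.2]), [64.1, 33.1], 29.8)
tin [295.5 252.7]
jar [333.7 185.3]
brush [438.3 220.7]
0 tin [295.5 252.8]
0 jar [333.7 185.2]
0 brush [438.4 220.7]
```

```bash
cat > mix.py <<'E'
from gap import *
from scipy.optimize import nnls
def mix():
    im=np.mean([shot('top')['color'].astype(float) for _ in range(3)],0)
    dark=im[206:225,300:325].reshape(-1,3); dk=dark[np.argsort(dark.sum(1))[:8]].mean(0)
    out=[]
    for x in range(333,385,3):
        y0=int(round(208-(x-342)/6)); rail=im[y0-2,x]; fl=im[y0+3,x]
        A=np.c_[rail,dk,fl]; out.append(sum(nnls(A,im[y,x])[0][1] for y in range(y0-1,y0+3)))
    print('dark px',np.round(out,2),dk.round())
E
python3 -c "
from mix import *
mix()"
```

```text
dark px [0.59 0.18 0.02 1.41 0.07 0.   0.   0.   0.   0.   0.   0.27 0.14 0.
 0.   0.   1.4  0.  ] [63. 39. 18.]
```

```bash
python3 -c "
from gap import *
check((570.3+82*.989,-104.3+82*.147),np.radians(8.455)); gap()
print(order.sign_off())"
```

```text
seen ((219, 228, 61, 50), array([249.5, 251.8]), [62.4, 29.5], 29.7)
pred ((217, 226, 65, 54), array([249.6, 252.2]), [64.1, 33.1], 29.8)
336 209 V [157 159 156 162 164 121  95 104] S [195 192 193 195 196 164  59  37]
342 208 V [156 158 158 166 174 137 100 104] S [195 194 192 194 195 179  66  37]
348 207 V [157 158 159 165 177 143  99 102] S [192 192 191 195 194 178  64  35]
354 206 V [154 157 160 166 178 142  97 101] S [194 192 191 194 193 181  66  35]
360 205 V [150 156 161 167 177 171 106  99] S [194 193 193 192 194 194  84  36]
366 204 V [148 155 161 168 176 169 104  97] S [193 192 193 194 194 195  83  34]
372 203 V [150 152 159 167 176 170 101  95] S [192 193 192 195 196 194  88  38]
378 202 V [150 153 158 165 173 179 102  92] S [194 190 194 193 193 198  93  33]
384 214 V [145 148 147 123 119 142 140 139] S [164 164 168 172 161 131 107  95]
the job is handed in; nothing more can be done
None
```

I handed the job in at about 36 s: the flask is down on its side, still and parallel to the rail, and appears to touch it along its length (a gap of 1–2 mm at the mouth end can't be ruled out); it first rolled back a few mm and needed a second push, tin, jar and brush haven't moved (the other things weren't re-measured), and I viewed 11 pictures, one over the limit of 10.

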